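# Sheet, stack and draw out the sprung keeper

## Task

Lay the thin dark-brown separator sheet squarely on the board that lies in the stacking jig, then stack the pale board from the bench squarely on the sheet, setting both down rather than dropping them. Then squeeze the red release button on the side of the keeper's black handle and, keeping it squeezed, pull the telescoping keeper out over the stack, past its first stop, to its second stop at the end of its travel; it springs back if let go, so finish while still holding it fully out, for a colleague to pin. Keep the stack in line and leave everything else on the bench where it is.

Things in the scene. Friction and masses are not known exactly. Their poses are not given: they have to be found in the camera images.
- jig: stacking jig, fixed to the bench: plywood base 370 x 120 x 12. Origin on the bench under the centre of the stack; x runs along the stack towards the green keeper housing (away from the robot), y across it, z up. Base covers x -100 to 270. Green housing x 150 to 276, y -22 to 22, top 104 above the bench, stands on a narrower steel foot.
- stack_seat (a point): point on top of the jig's base, 12 above the bench, centre of the lower board's place (between two black lines)
- lower_board: golden-brown oak board 150 (x) x 54 (y) x 20, loose, already lying in the jig on the base along the jig's x. Origin: centre of its underside
- separator: dark-brown rigid hardboard separator sheet 156 (x) x 62 (y) x 6 thick, lying flat on the bench to one side of the jig (either side); about 55 g. Origin: centre of its underside
- upper_board: pale wooden board 150 (x) x 54 (y) x 20, lying flat on the bench on the other side; about 120 g. Origin: centre of its underside
- keeper_grip (a point): middle of the keeper handle's gripping part, 97 above the bench: a black block 24 (jig x) x 30 (jig y), 68 to 110 above the bench. At home at jig x 115, y 0; at the second stop x 25, 10 above the finished stack (58 high). A 14 square rod, centred 79 above the bench, joins it to the housing. Grip from above, fingers closing along jig y: one presses the button, the other the plain side.
- keeper (a joint): how far the telescoping keeper is pulled out along the jig's -x, m: 0 home (caught until the button is pressed), 0.045 first stop (catches there only if the button is let out), 0.090 second stop, hard end of travel, where nothing catches it. A spring pulls it home, 3 N at 0 to 5.3 N at 0.090.
- release (a joint): red release button on the jig +y side of the keeper's handle: a plate 18 wide x 22 tall centred at keeper_grip's height, standing 7 out of the side; it travels with the keeper. m: 0 out, 0.006 fully pressed (towards jig -y); 2 N to start, 5 N fully in; springs back. The catch frees at about 0.005.
- glue: bystander, not to be disturbed: white glue bottle, 60 across, 170 tall. Origin: on its underside
- sander: bystander, not to be disturbed: cork sanding block 110 x 60 x 35. Origin: on its underside
- hammer: bystander, not to be disturbed: hammer lying flat, about 260 long. Origin: on its underside
- driver: bystander, not to be disturbed: screwdriver lying flat, about 200 long. Origin: on its underside
- tape: bystander, not to be disturbed: yellow tape measure 70 x 36 x 62. Origin: on its underside
- mug: bystander, not to be disturbed: blue mug, 80 across, 90 tall. Origin: on its underside
- offcut: bystander, not to be disturbed: brown wood offcut 100 x 70 x 45. Origin: on its underside
Things that resemble listed ones, but are neither listed nor needed, are in the scene too. Leave any purple or turquoise look-alike of the upper_board alone.

How it is judged:
On the way, in this order (a step that is already met when the one before it is completed fails the run):
1. the separator sheet lies squarely on the lower board, let go (x of separator in the frame of lower_board between -0.012 and 0.012 m and y of separator in the frame of lower_board between -0.01 and 0.01 m and z of separator in the frame of lower_board between 0.017 and 0.023 m and angle between the x axis of separator and the x axis of lower_board, either way round below 0.15 rad and contact force between the fingers and separator below 0.1 N and distance between lower_board and stack_seat below 0.02 m and angle between the x axis of lower_board and the x axis of jig, either way round below 0.15 rad), for 0.2 s.
2. the pale board lies squarely on the sheet, let go (all of step 1 and x of upper_board in the frame of lower_board between -0.012 and 0.012 m and y of upper_board in the frame of lower_board between -0.01 and 0.01 m and z of upper_board in the frame of lower_board between 0.023 and 0.029 m and angle between the x axis of upper_board and the x axis of lower_board, either way round below 0.15 rad and contact force between the fingers and upper_board below 0.1 N), for 0.2 s.
3. the keeper's release button is pressed (value of joint release above 0.004 m), for 0.1 s.
4. the keeper is pulled out to its second stop and held by the fingers (value of joint keeper above 0.085 m and contact force between the fingers and jig above 1.5 N), for 0.2 s.
At the end, for the whole second after the job is handed in: Keeper beyond 85 of 90 mm, fingers bearing on it (over 1.5 N); sheet and pale board untouched on the lower board, within 12 mm along, 10 mm across, 3 mm in height and 0.15 rad; lower board within 20 mm and 0.15 rad of its place (all of step 2 and all of step 4); the arm keeps its last pose, push and grip.
It fails at once if a bystander is moved by more than 30 mm (distance of any of glue, sander, hammer, driver, tape, mug, offcut from where it was at the start of the episode above 0.03 m).
It fails at once if the sheet is dropped or thrown (unheld above 0.6 m/s) (linear speed of separator above 0.6 m/s and contact force between the fingers and separator below 0.05 N).
It fails at once if the pale board is dropped or thrown (unheld above 0.6 m/s) (linear speed of upper_board above 0.6 m/s and contact force between the fingers and upper_board below 0.05 N).
It also fails if it takes over 72 s, if anything falls off the work surface, if the arm or the gripper's body presses on something with over 40 N, if the wrist force passes 120 N, or if a joint passes its speed limit or range.

## Robot

A 6-joint arm with a two-finger parallel gripper is mounted at the origin on the work surface. World frame = base frame: x ahead of the robot, y to its left, z up, the work surface at z = 0. Lengths are in m, angles in rad, forces in N, time in s.
With the tool pointing down it reaches from about 0.325 to 0.75 m from the base axis. Payload 7.6 kg.
Tool frame: the origin (TCP) lies on the centre line of the jaws, within the pads' length; the fingertips stand 19 mm ahead of it and the grasp point (between the pads) is the TCP (r.tips_ahead is the distance from the TCP to the fingertips, in m); z points along the fingers, y is the line along which they close (so a half turn about z gives the same grasp; the last joint's range is limited). The gripper opens to 85 mm and grips with 20 to 120 N. Pads are 22 mm wide; open, the fingers measure 114 mm over their backs; the gripper's body (76 mm by 85 mm) begins 54 mm behind the grasp point. The pads swing forward as they close: fully open they stand 13 mm farther back than shut.
Start: joints at [1.069, 0.052, 1.401, -0, 1.689, -0.07], TCP at [0.22, 0.477, 0.25] pointing down, gripper open.
Joint ranges: [-2.9, 2.9], [-0.91, 2.17], [0.12, 2.37], [-1.06, 4.2], [0.26, 2.73], [-2.93, 2.93]. Speed limits (rad/s): [2.57, 2.57, 3.01, 3.14, 3.14, 3.14].

## Interface

Orientations are given as a unit quaternion [x, y, z, w].
In Python, from bench import r gives the robot as it stands. The module is installed in compiled form; this text tells all that it offers.
- The arm moves only by the tool drive_tool, never from a script. Its argument "series" is a list of rows, each a list of 7 numbers: the turn, a rotation vector about the tool's x, y, z in rad, then the shift along the tool's x, y, z in m, then the finger opening in m, from 0 to 0.0854. In form: [[ax, ay, az, tx, ty, tz, claw], ...]. A call has 1 to 5 rows; each row is the pose to reach, as a shift and turn from the pose commanded when the call began, along the tool's axes at that moment; what a row does not reach only later rows make up. A row lasts 1/10 s, in which the tool goes at most 50 mm and 8.59 degrees, less where a joint would pass 70% of its speed; a pose out of reach is approached as far as the arm can. A call with a gripper value outside its range is refused whole. The fingers move at their own pace and stop on an object; the grip force is fixed at half the most. Time passes only in rows, so rows that repeat a pose let the fingers close. It gives the time, the measured TCP pose, the force, the opening and the grip force at its end, in the units of the state.
- r.state(): the state, without advancing time (a new reading comes with each control period).
- r.snapshot(name): name is "scene" or "top" or "wrist"; returns a dict with "color" (420x560x3 uint8, red, green, blue), "fx", "fy", "cx", "cy" (pixels), "eye" and "rotation" of the camera in the world. Camera axes: x right, y down, z forward; pixel columns grow to the right and rows downward; lengths in m; the calibration is good to about 2 mm. A picture is of the moment at which its call begins. There is no depth.
- r.hand_in(): hands the job in; it is judged then, once.
The state is a dict: "clock": time; "joint_positions": joint angles; "joint_velocities": joint speeds; "joint_torque": joint torques, N m; "ee_pos": TCP position; "tool_rot": TCP orientation; "ft_force": force on the tool from outside, world axes, zero at the start; "moment": the same for the moment, N m; "width": opening from 0.0 (shut) to 1.0 (fully open); "finger_force": force on a finger pad.
Only numpy, scipy, OpenCV 4.12 (cv2) and the standard library are available. Lean on these libraries where they do the work, as an engineer would, in place of code of your own. Each camera call takes 0.05 s, during which the arm holds its last target. There are 200 camera calls.

## Working session

There is one attempt and no reset: what is moved stays moved. The work goes in short steps, Python scripts to look and compute and a tool call to move; the robot and the scene stay as the last step left them, time stands still between calls to the robot, and variables do not carry over. Pictures are saved under pics/ and viewed, at most 10 in all, crops included, and the job is handed in when it is done.

Besides the shell and the picture viewer there is one more tool, called after "Emit:" as name([rows], argument=value, ...), one row to a line, values as JSON. drive_tool: Moves the arm, as the interface text tells. Its arguments: {"type":"object","properties":{"series":{"type":"array","items":{"type":"array","items":{"type":"number"}}}},"required":["series"]}

```bash
mkdir -p pics; cat > h.py <<'E'
from bench import r
import numpy as np, cv2
from scipy.spatial.transform import Rotation as R
def snap(n,f):
    s=r.snapshot(n); cv2.imwrite('pics/'+f,s['color'][:,:,::-1]); np.savez('pics/'+f+'.npz',**s); return s
def px(s,u,v,z):
    d=np.array(s['rotation'])@np.array([(u-s['cx'])/s['fx'],(v-s['cy'])/s['fy'],1]); e=np.array(s['eye'])
    return e+d*(z-e[2])/d[2]
def proj(s,p):
    c=np.array(s['rotation']).T@(np.array(p)-s['eye']); return s['fx']*c[0]/c[2]+s['cx'],s['fy']*c[1]/c[2]+s['cy']
def load(f): return dict(np.load('pics/'+f+'.npz'))
E
python3 - <<'E'
from h import *
a=snap('top','t0.png');b=snap('scene','s0.png')
for s in(a,b):print(s['eye'],s['rotation'],s['fx'])
print(r.state(),r.tips_ahead)
E
```

```text
[ 0.23216714 -0.07951365  1.64056323] [ 0.71075636 -0.69909172  0.0559853  -0.05442257] 523.5394761792752
[ 1.03233101 -0.88532872  1.42956292] [ 0.90570991  0.28407734 -0.09068692 -0.30127312] 465.9521187178711
{'clock': 0.1, 'joint_positions': array([ 1.06867371e+00,  5.27723081e-02,  1.40159593e+00,  8.13594065e-06,
        1.68862150e+00, -7.02792159e-02]), 'joint_velocities': array([-0.00053441, -0.0017435 , -0.00328966, -0.00095532, -0.00444688,
        0.00059481]), 'joint_torque': array([ 1.01349367e-03, -3.82585394e+01, -3.60984921e+01, -1.30271460e-04,
        4.78565940e-03, -2.43620769e-05]), 'ee_pos': array([0.21958851, 0.47660784, 0.24957117]), 'tool_rot': array([ 2.14247301e-01,  9.76779200e-01, -6.68989866e-04, -2.01081782e-04]), 'ft_force': array([-0.0014633 , -0.86228064,  0.17048941]), 'moment': array([ 0.01933306, -0.01635613, -0.01296695]), 'finger_force': 0.0, 'width': 1.0003314626234088} 0.019
```

View pics/t0.png

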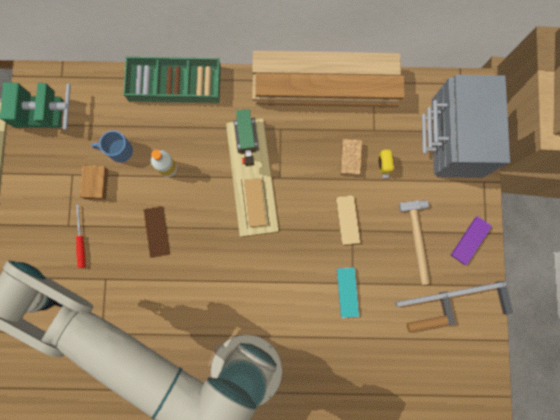

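View pics/s0.png

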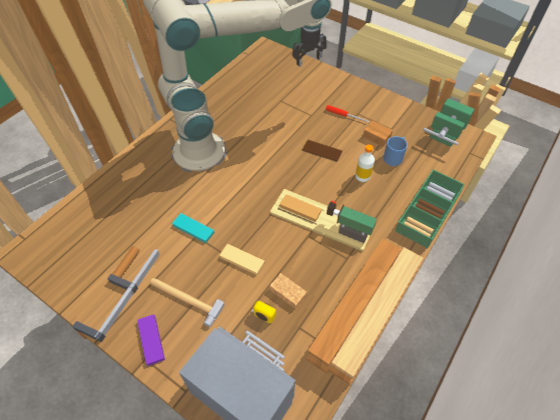

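The top view shows the sheet at about (156,231), the jig with its oak board at (255,202), the handle at (248,158), and the pale board at (348,220). I'll ignore the turquoise and purple look-alikes. I'll enlarge that area to read the corners.

```bash
sed -i "s/s=r.snapshot(n);/s=r.snapshot(n); s['rotation']=R.from_quat(s['rotation']).as_matrix();/" h.py
python3 - <<'E'
from h import *
im=cv2.imread('pics/t0.png')[90:270,130:380]
cv2.imwrite('pics/c0.png',cv2.resize(im,None,fx=3.2,fy=3.2,interpolation=cv2.INTER_CUBIC))
s=load('t0.png');s['rotation']=R.from_quat(s['rotation']).as_matrix();np.savez('pics/t0.png.npz',**s)
E
```

```text
(no output)
```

View pics/c0.png

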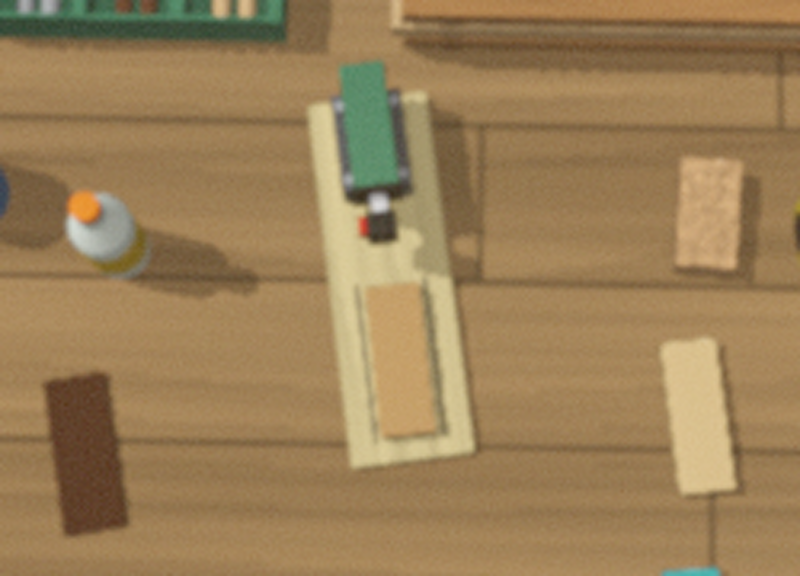

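The enlarged crop shows clean corners: the sheet at about (45,382), (107,373), (127,525), (66,535), the pale board at (661,344) to (736,490), the oak board at (366,287) to (436,433), and the base at (308,106) to (474,453).

```bash
cat > m.py <<'E'
from h import *
s=load('t0.png')
def fit(c,z):
    P=np.array([px(s,u/3.2+130-.3,v/3.2+90-.3,z)[:2] for u,v in c])
    # order: farL, farR, nearR, nearL
    ax=(P[0]+P[1]-P[2]-P[3])/2; return P.mean(0),np.degrees(np.arctan2(ax[1],ax[0])),np.linalg.norm(ax),np.linalg.norm(P[0]-P[1])
for n,c,z in [('sep',[(45,382),(107,373),(127,525),(66,535)],.006),('pale',[(661,344),(716,338),(736,490),(681,495)],.02),('low',[(366,287),(418,283),(436,433),(384,438)],.032),('base',[(308,106),(427,93),(474,453),(352,467)],.012)]:
    print(n,*fit(c,z))
E
python3 m.py; python3 - <<'E'
from h import *
s=load('t0.png')
print(R.from_quat(r.state()['tool_rot']).as_matrix())
E
```

```text
sep [0.41681119 0.29040233] 10.513843046209116 0.15256545776510969 0.061528492918676396
pale [ 0.46153041 -0.30847367] 7.16660202079048 0.1502842218458794 0.05459800927511881
low [ 0.51054834 -0.01712908] 7.995558302408502 0.1499245931698194 0.05114607930847337
base [ 0.59759429 -0.00351526] 8.36581036277399 0.36954340587034784 0.12096507040979192
[[-9.08196107e-01  4.18544346e-01 -6.79483552e-04]
 [ 4.18544884e-01  9.08195293e-01 -1.22074831e-03]
 [ 1.06166459e-04 -1.39307323e-03 -9.99999024e-01]]
```

```bash
cat >> h.py <<'E'
def go(x,y,z,yaw):
    """shift/turn in the tool axes from the measured pose; yaw = deg of long axis of work (tool y = yaw+90)"""
    st=r.state(); T=R.from_quat(st['tool_rot'])
    a=np.radians(yaw+90); Y=np.array([np.cos(a),np.sin(a),0]); Z=np.array([0,0,-1.]); X=np.cross(Y,Z)
    if T.as_matrix()[:,1]@Y<0: X,Y=-X,-Y
    G=R.from_matrix(np.c_[X,Y,Z])
    print('turn',np.round((T.inv()*G).as_rotvec(),4),'shift',np.round(T.inv().apply(np.array([x,y,z])-st['ee_pos']),4),'j',np.round(st['joint_positions'],2),'t',st['clock'])
E
python3 -c "
from h import *
go(.417,.290,.17,9.5)"
```

```text
turn [-1.300e-03 -5.000e-04 -5.976e-01] shift [-0.2574 -0.0867  0.0797] j [ 1.07  0.05  1.4   0.    1.69 -0.07] t 0.1
```

Emit:
drive_tool([
  [-0.0013, -0.0005, -0.15, -0.0515, -0.0173, 0.016, 0.085],
  [-0.0013, -0.0005, -0.3, -0.103, -0.0347, 0.032, 0.085],
  [-0.0013, -0.0005, -0.45, -0.154, -0.052, 0.048, 0.085],
  [-0.0013, -0.0005, -0.598, -0.206, -0.0694, 0.064, 0.085],
  [-0.0013, -0.0005, -0.598, -0.2574, -0.0867, 0.0797, 0.085],
])

```text
clock: 0.6
ee_pos: [0.3811, 0.3242, 0.1848]
tool_rot: [-0.086, 0.996, 0.001, 0.0]
ft_force: [-0.3, 0.6, -0.3]
width: 0.994
finger_force: 0.0
```

Emit:
drive_tool([
  [0, 0, 0, 0, 0, 0, 0.085],
  [0, 0, 0, 0, 0, 0, 0.085],
  [0, 0, 0, 0, 0, 0, 0.085],
])

```text
clock: 0.9
ee_pos: [0.38, 0.326, 0.1857]
tool_rot: [-0.083, 0.997, 0.001, 0.0]
ft_force: [-0.3, -0.5, 0.3]
width: 0.991
finger_force: 0.0
```

```bash
python3 -c "
from h import *
s=snap('wrist','w1.png');print(s['eye'],s['rotation']);go(.417,.290,.17,9.5)
for z in(0,.006):
  for p in r.state()['ee_pos'][None]: print(proj(s,[p[0],p[1],z]))
cv2.imwrite('pics/w1b.png',cv2.resize(cv2.imread('pics/w1.png'),(800,600)))"
```

```text
[0.30422727 0.31309919 0.31028095] [[-0.16499679  0.93868488  0.30273216]
 [ 0.98629009  0.15615638  0.05335761]
 [ 0.00281243  0.30738557 -0.9515809 ]]
turn [0.0017 0.0014 0.0016] shift [-0.0306 -0.042   0.0158] j [ 0.64  0.01  1.57  0.    1.56 -1.1 ] t 0.95
(np.float64(280.37829702521407), np.float64(186.05812720957576))
(np.float64(280.3895895197621), np.float64(187.53547986444303))
```

View pics/w1b.png

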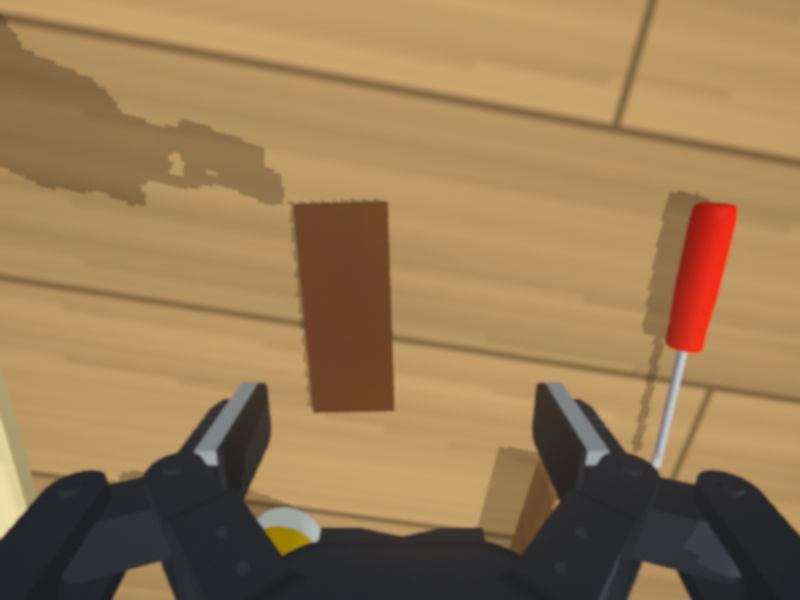

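The wrist view shows the sheet with corners at about (291,203), (388,201), (394,410), (313,411) in the 800x600 picture. Nothing stands in the way.

```bash
cat > wf.py <<'E'
from h import *
def wfit(f,c,z,sc=560/800):
    s=load(f); P=np.array([px(s,(u+.5)*sc-.5,(v+.5)*sc-.5,z)[:2] for u,v in c])
    ax=(P[2]+P[3]-P[0]-P[1])/2; return P.mean(0),np.degrees(np.arctan2(ax[1],ax[0])),np.linalg.norm(ax),np.linalg.norm(P[0]-P[1]),np.linalg.norm(P[2]-P[3])
E
python3 -c "
from wf import *
w=wfit('w1.png',[(291,203),(388,201),(394,410),(313,411)],.006);print(w)
go(*w[0],.06,w[1])"
```

```text
(array([0.41892364, 0.29433005]), np.float64(11.033483644590348), np.float64(0.15571080051862646), np.float64(0.06348261062861169), np.float64(0.06145735873134879))
turn [ 0.0017  0.0014 -0.0252] shift [-0.0331 -0.0382  0.1258] j [ 0.64  0.01  1.57  0.    1.56 -1.1 ] t 0.95
```

Emit:
drive_tool([
  [0.0017, 0.0014, -0.024, -0.011, -0.013, 0.042, 0.085],
  [0.0017, 0.0014, -0.024, -0.022, -0.026, 0.084, 0.085],
  [0.0017, 0.0014, -0.024, -0.0325, -0.0385, 0.126, 0.085],
  [0.0017, 0.0014, -0.024, -0.0325, -0.0385, 0.126, 0.085],
  [0.0017, 0.0014, -0.024, -0.0325, -0.0385, 0.126, 0.085],
])

```text
clock: 1.45
ee_pos: [0.4184, 0.2939, 0.06]
tool_rot: [-0.095, 0.995, -0.0, -0.0]
ft_force: [0.2, 0.5, 1.1]
width: 1.0
finger_force: 0.0
```

```bash
python3 -c "
from h import *
go(.4185,.2935,.03,10.8)"
```

```text
turn [-0.0004 -0.001   0.0025] shift [-0.0001 -0.0004  0.03  ] j [ 0.54  0.17  1.67  0.    1.31 -1.22] t 1.45
```

Emit:
drive_tool([
  [0, 0, 0.0025, 0, 0, 0.02, 0.074],
  [0, 0, 0.0025, 0, 0, 0.036, 0.074],
  [0, 0, 0.0025, 0, 0, 0.036, 0.074],
])

```text
clock: 1.75
ee_pos: [0.4185, 0.2941, 0.0244]
tool_rot: [-0.094, 0.996, -0.0, 0.0]
ft_force: [0.0, -0.1, 0.3]
width: 0.867
finger_force: 0.0
```

Emit:
drive_tool([
  [0, 0, 0, 0, 0, 0.002, 0.074],
  [0, 0, 0, 0, 0, 0.003, 0.074],
  [0, 0, 0, 0, 0, 0.003, 0.074],
])

```text
clock: 2.05
ee_pos: [0.4194, 0.2935, 0.0217]
tool_rot: [-0.094, 0.996, 0.0, 0.001]
ft_force: [0.5, -0.6, 0.3]
width: 0.862
finger_force: 0.0
```

```bash
python3 -c "
from h import *
s=snap('wrist','w2.png');print(r.state()['ee_pos'],r.state()['ft_force'])
cv2.imwrite('pics/w2b.png',cv2.resize(cv2.imread('pics/w2.png')[180:420],(800,343)))"
```

```text
[0.41932168 0.29334141 0.02143087] [-0.64596135 -0.67212544 -0.55701338]
```

View pics/w2b.png

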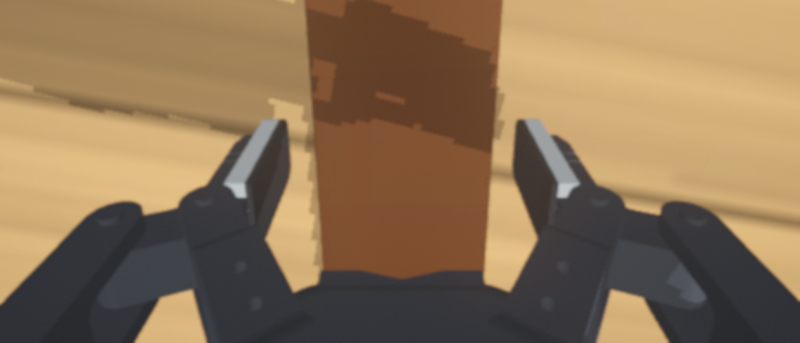

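The pads straddle the sheet evenly. Next I'll narrow the opening and feel for the bench.

Emit:
drive_tool([
  [0, 0, 0, 0, 0, 0, 0.067],
  [0, 0, 0, 0, 0, 0.001, 0.067],
  [0, 0, 0, 0, 0, 0.002, 0.067],
])

```text
clock: 2.4
ee_pos: [0.419, 0.2929, 0.0184]
tool_rot: [-0.094, 0.996, -0.0, -0.0]
ft_force: [0.0, -0.5, -0.1]
width: 0.784
finger_force: 0.0
```

Emit:
drive_tool([
  [0, 0, 0, 0, 0, 0.001, 0.067],
  [0, 0, 0, 0, 0, 0.002, 0.067],
  [0, 0, 0, 0, 0, 0.002, 0.067],
])

```text
clock: 2.7
ee_pos: [0.4188, 0.2928, 0.0161]
tool_rot: [-0.094, 0.996, -0.0, -0.0]
ft_force: [-0.4, -0.3, 0.3]
width: 0.783
finger_force: 0.0
```

Emit:
drive_tool([
  [0, 0, 0, 0, 0, 0.001, 0.067],
  [0, 0, 0, 0, 0, 0.002, 0.067],
  [0, 0, 0, 0, 0, 0.002, 0.067],
])

```text
clock: 3.0
ee_pos: [0.4188, 0.2929, 0.0142]
tool_rot: [-0.094, 0.996, -0.0, -0.0]
ft_force: [-0.9, -0.7, 0.2]
width: 0.786
finger_force: 0.0
```

Emit:
drive_tool([
  [0, 0, 0, 0, 0, 0.001, 0.067],
  [0, 0, 0, 0, 0, 0.002, 0.067],
  [0, 0, 0, 0, 0, 0.002, 0.067],
])

```text
clock: 3.3
ee_pos: [0.4189, 0.2929, 0.0123]
tool_rot: [-0.094, 0.996, -0.0, -0.0]
ft_force: [0.6, -0.3, -0.2]
width: 0.782
finger_force: 0.0
```

Emit:
drive_tool([
  [0, 0, 0, 0, 0, 0.001, 0.067],
  [0, 0, 0, 0, 0, 0.002, 0.067],
  [0, 0, 0, 0, 0, 0.002, 0.067],
])

```text
clock: 3.6
ee_pos: [0.419, 0.293, 0.0121]
tool_rot: [-0.094, 0.996, -0.0, -0.0]
ft_force: [-7.4, -5.1, 15.2]
width: 0.783
finger_force: 7.6
```

Contact came at TCP z of about 0.012, so at this opening the tips stand about 12 mm ahead. I'll raise slightly and close.

Emit:
drive_tool([
  [0, 0, 0, 0, 0, -0.0035, 0.067],
  [0, 0, 0, 0, 0, -0.0035, 0.05],
  [0, 0, 0, 0, 0, -0.0035, 0.05],
  [0, 0, 0, 0, 0, -0.0035, 0.05],
  [0, 0, 0, 0, 0, -0.0035, 0.05],
])

```text
clock: 4.1
ee_pos: [0.4194, 0.2933, 0.0154]
tool_rot: [-0.094, 0.996, -0.0, 0.0]
ft_force: [-4.5, -3.0, 11.8]
width: 0.695
finger_force: 62.8
```

Emit:
drive_tool([
  [0, 0, 0, 0, 0, -0.01, 0.05],
  [0, 0, 0, 0, 0, -0.03, 0.05],
  [0, 0, 0, 0, 0, -0.06, 0.05],
  [0, 0, 0, 0, 0, -0.1, 0.05],
  [0, 0, 0, 0, 0, -0.1, 0.05],
])

```text
clock: 4.6
ee_pos: [0.4215, 0.2945, 0.1201]
tool_rot: [-0.094, 0.996, 0.002, 0.005]
ft_force: [0.4, 0.1, -0.5]
width: 0.698
finger_force: 64.8
```

```bash
python3 -c "
from h import *
s=snap('wrist','w3.png');print(r.state());t=snap('top','t3.png')
cv2.imwrite('pics/w3b.png',np.hstack([cv2.imread('pics/w3.png')[120:],cv2.resize(cv2.imread('pics/t3.png')[130:290,100:220],(225,300))]))
go(.5115,-.0165,.12,8.2)"
```

```text
{'clock': 4.65, 'joint_positions': array([ 5.38243203e-01,  1.00282407e-01,  1.62024244e+00, -3.28607659e-04,
        1.41535006e+00, -1.22020931e+00]), 'joint_velocities': array([-0.00047   ,  0.04550903,  0.06381454,  0.00013441, -0.01746643,
       -0.00070252]), 'joint_torque': array([ 2.63232482e-02, -4.00079262e+01, -3.57807004e+01,  4.98973168e-04,
        2.03658887e-01, -6.27216764e-05]), 'ee_pos': array([0.4203808 , 0.29386348, 0.11710485]), 'tool_rot': array([-0.09371496,  0.99559495,  0.00108249,  0.00265098]), 'ft_force': array([ 0.05031681, -0.03167714, -1.68376514]), 'moment': array([ 0.03327808,  0.04629604, -0.02752611]), 'finger_force': 64.8352861404419, 'width': 0.6965669187377828}
turn [0.0002 0.0016 0.0446] shift [-0.0327 -0.3215 -0.0052] j [ 0.54  0.1   1.62 -0.    1.41 -1.22] t 4.7
```

View pics/w3b.png

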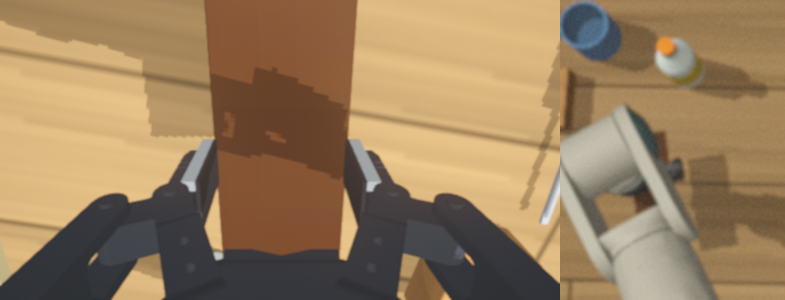

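The sheet is held evenly. On the way I'll stop beside the jig and look at it with the wrist camera.

```bash
python3 -c "
from h import *
print(px(load('t0.png'),169,172,0.0))
go(.47,.125,.17,8.3)"
```

```text
[0.60940969 0.26200684 0.        ]
turn [0.0002 0.0016 0.0428] shift [-0.0185 -0.1747 -0.0552] j [ 0.54  0.1   1.62 -0.    1.41 -1.22] t 4.7
```

Emit:
drive_tool([
  [0, 0.001, 0.01, -0.004, -0.035, -0.012, 0.05],
  [0, 0.001, 0.02, -0.008, -0.07, -0.024, 0.05],
  [0, 0.001, 0.03, -0.012, -0.11, -0.036, 0.05],
  [0, 0.001, 0.043, -0.016, -0.15, -0.048, 0.05],
  [0, 0.001, 0.043, -0.0185, -0.175, -0.055, 0.05],
])

```text
clock: 5.2
ee_pos: [0.4698, 0.1222, 0.1683]
tool_rot: [-0.071, 0.997, -0.001, -0.002]
ft_force: [0.4, 0.8, -0.7]
width: 0.691
finger_force: 64.9
```

Emit:
drive_tool([
  [0, 0, 0, 0, 0, 0, 0.05],
  [0, 0, 0, 0, 0, 0, 0.05],
  [0, 0, 0, 0, 0, 0, 0.05],
])

```text
clock: 5.5
ee_pos: [0.469, 0.1253, 0.1677]
tool_rot: [-0.073, 0.997, -0.0, -0.002]
ft_force: [0.0, 0.2, -0.8]
width: 0.699
finger_force: 64.9
```

```bash
python3 -c "
from h import *
s=snap('wrist','w4.png');print(r.state()['ee_pos'],r.state()['width'])
cv2.imwrite('pics/w4b.png',cv2.resize(cv2.imread('pics/w4.png'),(800,600)))"
```

```text
[0.46909515 0.12543221 0.16787048] 0.6941486759663079
```

View pics/w4b.png

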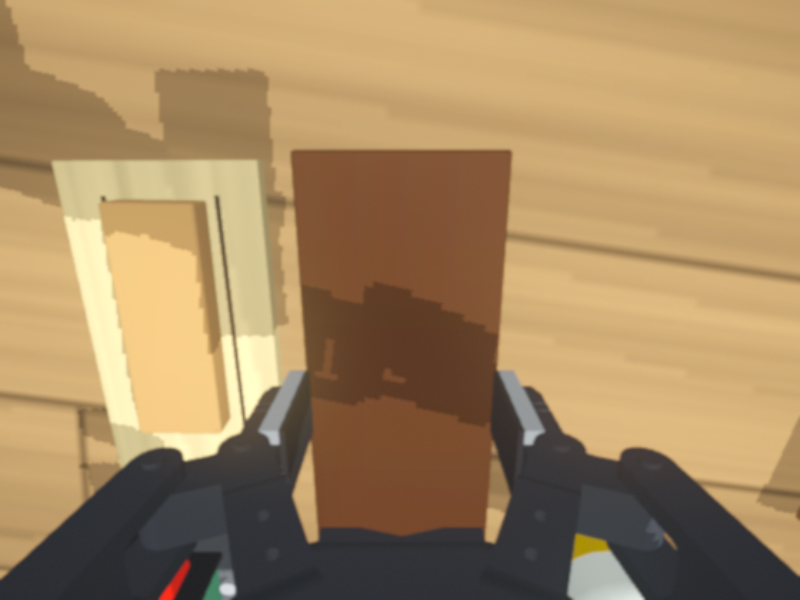

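The wrist view shows the oak board's top face at (100,203), (194,202), (214,431), (140,431) and the held sheet's near edge at (292,151) to (511,151). I'll measure both.

```bash
python3 -c "
from wf import *
w=wfit('w4.png',[(100,203),(194,202),(214,431),(140,431)],.032);print(w)
w2=wfit('w4.png',[(54,161),(260,160),(260,160),(54,161)],.012);print(w2)
s=load('w4.png');st=r.state();T=R.from_quat(st['tool_rot'])
for u,v in[(292,151),(511,151)]: print(T.inv().apply(px(s,u*.7,v*.7,st['ee_pos'][2]-.0094)-st['ee_pos']))
go(*w[0],.12,w[1])"
```

```text
(array([ 0.51396937, -0.01441476]), np.float64(6.314479711117613), np.float64(0.148003082838293), np.float64(0.05271818585000866), np.float64(0.04866112851412231))
(array([ 0.41856903, -0.026717  ]), np.float64(0.0), np.float64(2.7755575615628914e-17), np.float64(0.1209668542731154), np.float64(0.1209668542731154))
[ 0.07671152 -0.03032953  0.00968044]
[0.0766312  0.03079815 0.00965498]
turn [-0.0005 -0.0035  0.0359] shift [-0.0242 -0.1449  0.0478] j [ 0.19 -0.02  1.63 -0.    1.53 -1.53] t 5.55
```

```bash
python3 -c "
from h import *
go(.512,-.0145,.075,8.1)"
```

```text
turn [-0.0004 -0.0035  0.0048] shift [-0.0224 -0.1447  0.0929] j [ 0.19 -0.02  1.63 -0.    1.53 -1.53] t 5.55
```

Emit:
drive_tool([
  [0, -0.0035, 0.0048, -0.006, -0.036, 0.01, 0.05],
  [0, -0.0035, 0.0048, -0.012, -0.075, 0.025, 0.05],
  [0, -0.0035, 0.0048, -0.018, -0.115, 0.05, 0.05],
  [0, -0.0035, 0.0048, -0.0224, -0.145, 0.08, 0.05],
  [0, -0.0035, 0.0048, -0.0224, -0.145, 0.093, 0.05],
])

```text
clock: 6.05
ee_pos: [0.5117, -0.0176, 0.0726]
tool_rot: [-0.069, 0.998, -0.0, -0.001]
ft_force: [-0.3, -0.1, -1.3]
width: 0.695
finger_force: 64.9
```

Emit:
drive_tool([
  [0, 0, 0, 0, 0, 0, 0.05],
  [0, 0, 0, 0, 0, 0, 0.05],
])

```text
clock: 6.25
ee_pos: [0.5128, -0.0144, 0.0765]
tool_rot: [-0.071, 0.997, -0.0, 0.001]
ft_force: [0.3, 0.4, 0.7]
width: 0.697
finger_force: 64.9
```

```bash
python3 -c "
from h import *
go(.512,-.0145,.053,8.1);print(r.state()['ee_pos'],r.state()['ft_force'])"
```

```text
turn [-0.0003  0.0022  0.0002] shift [0.0009 0.0001 0.0235] j [-0.1   0.15  1.65  0.    1.34 -1.81] t 6.25
[ 0.51281357 -0.01444834  0.07648174] [0.2663385  0.37351272 0.66084423]
```

Emit:
drive_tool([
  [0, 0.001, 0, 0, 0, 0.008, 0.05],
  [0, 0.001, 0, 0, 0, 0.016, 0.05],
  [0, 0.001, 0, 0, 0, 0.0235, 0.05],
  [0, 0.001, 0, 0, 0, 0.0235, 0.05],
])

```text
clock: 6.65
ee_pos: [0.512, -0.0154, 0.0512]
tool_rot: [-0.07, 0.998, -0.0, -0.001]
ft_force: [0.5, -0.6, -0.6]
width: 0.693
finger_force: 64.9
```

Emit:
drive_tool([
  [0, 0, 0, 0, 0, 0.001, 0.05],
  [0, 0, 0, 0, 0, 0.002, 0.05],
  [0, 0, 0, 0, 0, 0.003, 0.05],
  [0, 0, 0, 0, 0, 0.004, 0.05],
])

```text
clock: 7.05
ee_pos: [0.5129, -0.0159, 0.0487]
tool_rot: [-0.07, 0.998, -0.0, 0.001]
ft_force: [-0.9, 0.2, -0.9]
width: 0.695
finger_force: 64.9
```

Emit:
drive_tool([
  [0, 0, 0, 0, 0, 0.0005, 0.05],
  [0, 0, 0, 0, 0, 0.001, 0.05],
  [0, 0, 0, 0, 0, 0.001, 0.05],
])

```text
clock: 7.35
ee_pos: [0.5128, -0.0158, 0.0476]
tool_rot: [-0.07, 0.998, -0.0, 0.001]
ft_force: [0.1, 0.6, -1.1]
width: 0.694
finger_force: 64.9
```

Emit:
drive_tool([
  [0, 0, 0, 0, 0, 0.0005, 0.05],
  [0, 0, 0, 0, 0, 0.001, 0.05],
  [0, 0, 0, 0, 0, 0.001, 0.05],
])

```text
clock: 7.65
ee_pos: [0.5129, -0.0158, 0.0475]
tool_rot: [-0.07, 0.998, -0.0, 0.001]
ft_force: [-4.9, 0.6, 7.4]
width: 0.697
finger_force: 65.9
```

Emit:
drive_tool([
  [0, 0, 0, 0, 0, 0.0005, 0.05],
  [0, 0, 0, 0, 0, 0.0005, 0.05],
])

```text
clock: 7.85
ee_pos: [0.5129, -0.0158, 0.0475]
tool_rot: [-0.07, 0.998, -0.0, 0.001]
ft_force: [-6.4, 0.1, 11.6]
width: 0.695
finger_force: 66.3
```

Contact came at 0.0475, as predicted. I'll back off the push, open and lift.

Emit:
drive_tool([
  [0, 0, 0, 0, 0, -0.001, 0.05],
  [0, 0, 0, 0, 0, -0.001, 0.074],
  [0, 0, 0, 0, 0, -0.001, 0.076],
  [0, 0, 0, 0, 0, -0.001, 0.076],
])

```text
clock: 8.25
ee_pos: [0.5127, -0.0158, 0.0468]
tool_rot: [-0.07, 0.998, -0.0, 0.0]
ft_force: [-0.1, -0.2, 0.2]
width: 0.89
finger_force: 0.0
```

Emit:
drive_tool([
  [0, 0, 0, 0, 0, -0.015, 0.076],
  [0, 0, 0, 0, 0, -0.05, 0.08],
  [0, 0, 0, 0, 0, -0.1, 0.085],
  [0, 0, 0, 0, 0, -0.15, 0.085],
  [0, 0, 0, 0, 0, -0.15, 0.085],
])

```text
clock: 8.75
ee_pos: [0.5156, -0.016, 0.2053]
tool_rot: [-0.07, 0.998, -0.001, 0.007]
ft_force: [1.0, 1.2, 0.6]
width: 0.997
finger_force: 0.0
```

```bash
python3 -c "
from h import *
s=snap('wrist','w5.png');print(r.state()['ee_pos'],r.state()['width'])
cv2.imwrite('pics/w5b.png',cv2.resize(cv2.imread('pics/w5.png'),(800,600)))
go(.4625,-.306,.17,7.5)"
```

```text
[ 0.51435091 -0.01589374  0.20113531] 0.992291032526818
turn [-0.0025  0.009   0.0091] shift [ 0.0921 -0.28    0.031 ] j [-0.1   0.04  1.52 -0.    1.58 -1.81] t 8.8
```

View pics/w5b.png

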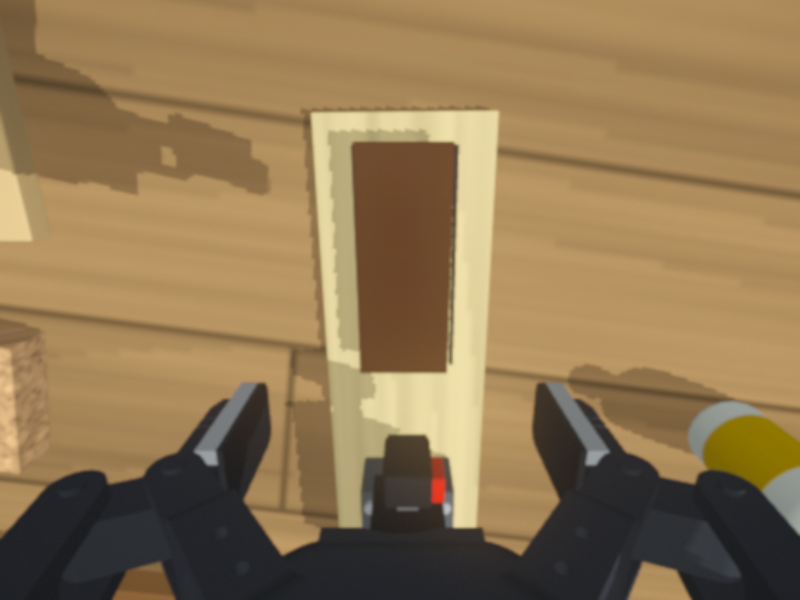

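The sheet lies straight within the jig at (352,143), (455,143), (447,372), (361,372). The handle is near (410,480) with the red button on the +y side.

```bash
python3 -c "
from wf import *
w=wfit('w5.png',[(352,143),(455,143),(447,372),(361,372)],.038);print(w)
w2=wfit('w5.png',[(311,112),(498,111),(480,480),(336,480)],.012);print(w2)
s=load('w5.png')
for yaw in(8,8.4):
  a=np.radians(yaw);n=px(s,404.5*.7,111.5*.7,.012)[:2]+.1*np.array([np.cos(a),np.sin(a)]);print(n, n+.115*np.array([np.cos(a),np.sin(a)]))
"
```

```text
(array([ 0.51365441, -0.01493491]), np.float64(8.194273340538196), np.float64(0.15384618934675548), np.float64(0.061973225503705945), np.float64(0.06100255279944501))
(array([ 0.56105781, -0.00613877]), np.float64(8.692434507820117), np.float64(0.28854580502890986), np.float64(0.12006730700444311), np.float64(0.12152537801504777))
[ 0.51756889 -0.01382091] [0.63144972 0.002184  ]
[ 0.51746932 -0.01312992] [0.63123564 0.00366963]
```

Emit:
drive_tool([
  [0, 0.006, 0, 0.015, -0.045, 0.005, 0.085],
  [0, 0.006, 0, 0.03, -0.09, 0.01, 0.085],
  [0, 0.006, 0.009, 0.045, -0.135, 0.015, 0.085],
  [0, 0.006, 0.009, 0.06, -0.18, 0.02, 0.085],
  [0, 0.006, 0.009, 0.075, -0.225, 0.025, 0.085],
])

```text
clock: 9.3
ee_pos: [0.4686, -0.2504, 0.1701]
tool_rot: [-0.065, 0.998, 0.0, -0.003]
ft_force: [0.6, 0.6, -0.9]
width: 0.991
finger_force: 0.0
```

Emit:
drive_tool([
  [0, 0, 0, 0.008, -0.025, 0.003, 0.085],
  [0, 0, 0, 0.016, -0.045, 0.005, 0.085],
  [0, 0, 0, 0.016, -0.045, 0.005, 0.085],
  [0, 0, 0, 0.016, -0.045, 0.005, 0.085],
])

```text
clock: 9.7
ee_pos: [0.4593, -0.2953, 0.1657]
tool_rot: [-0.065, 0.998, 0.001, -0.003]
ft_force: [0.0, -0.2, -0.4]
width: 0.999
finger_force: 0.0
```

```bash
python3 -c "
from h import *
s=snap('wrist','w6.png');print(r.state()['ee_pos'],r.state()['joint_positions'])
cv2.imwrite('pics/w6b.png',cv2.resize(cv2.imread('pics/w6.png'),(800,600)))"
```

```text
[ 0.45965248 -0.29489161  0.16615807] [-0.6363303   0.15664456  1.45714033 -0.00355568  1.53274442 -2.33815992]
```

View pics/w6b.png

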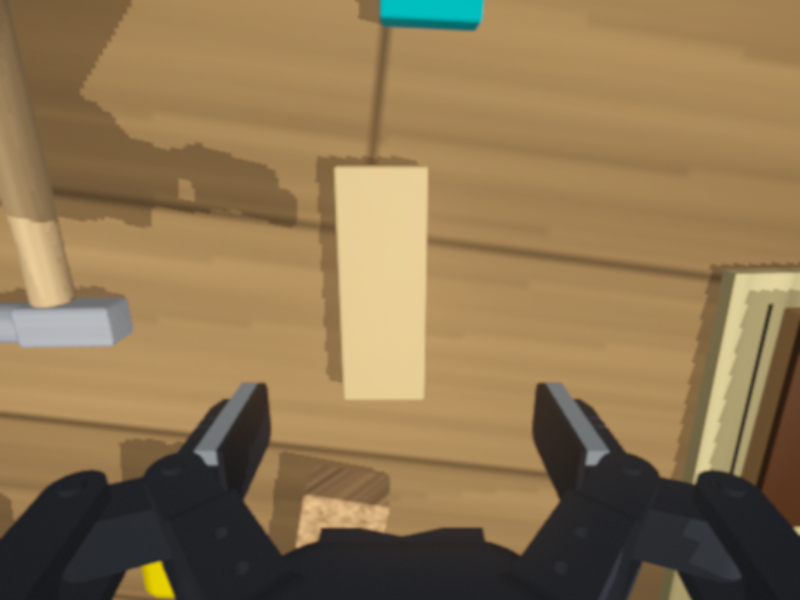

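The wrist view shows the pale board at (334,168), (428,167), (425,399), (345,399).

```bash
python3 -c "
from wf import *
w=wfit('w6.png',[(334,168),(428,167),(425,399),(345,399)],.02);print(w)
go(*w[0],.06,w[1])"
```

```text
(array([ 0.46622207, -0.30511829]), np.float64(7.682483415382463), np.float64(0.148446735837492), np.float64(0.05351391046446397), np.float64(0.05332171623440655))
turn [ 0.0009 -0.006  -0.0029] shift [-0.0058 -0.0111  0.1061] j [-0.64  0.16  1.46 -0.    1.53 -2.34] t 9.75
```

Emit:
drive_tool([
  [0, -0.006, -0.003, -0.002, -0.004, 0.035, 0.085],
  [0, -0.006, -0.003, -0.004, -0.008, 0.07, 0.078],
  [0, -0.006, -0.003, -0.005, -0.011, 0.106, 0.078],
  [0, -0.006, -0.003, -0.005, -0.011, 0.125, 0.074],
  [0, -0.006, -0.003, -0.005, -0.011, 0.143, 0.07],
])

```text
clock: 10.25
ee_pos: [0.4654, -0.3044, 0.0224]
tool_rot: [-0.068, 0.998, 0.0, -0.0]
ft_force: [-0.0, 0.6, 1.0]
width: 0.817
finger_force: 0.0
```

Emit:
drive_tool([
  [0, 0, 0, 0, 0, 0, 0.07],
  [0, 0, 0, 0, 0, 0, 0.045],
  [0, 0, 0, 0, 0, 0, 0.04],
  [0, 0, 0, 0, 0, 0, 0.04],
  [0, 0, 0, 0, 0, 0, 0.04],
])

```text
clock: 10.75
ee_pos: [0.4662, -0.3063, 0.0255]
tool_rot: [-0.067, 0.998, -0.001, 0.002]
ft_force: [0.5, 1.9, 4.5]
width: 0.609
finger_force: 64.5
```

```bash
python3 -c "
from h import *
print(r.state());go(.465,-.3051,.17,8.2)"
```

```text
{'clock': 10.75, 'joint_positions': array([-6.47867142e-01,  3.34451838e-01,  1.54707519e+00,  7.39359667e-04,
        1.25669236e+00, -2.35295843e+00]), 'joint_velocities': array([ 0.00078176, -0.00143137, -0.00241544,  0.00337577,  0.00273486,
        0.00140039]), 'joint_torque': array([ -0.62754001, -42.62974262, -29.93597567,  -0.35188526,
        -0.2652529 ,   0.05200763]), 'ee_pos': array([ 0.46619383, -0.30632877,  0.02553239]), 'tool_rot': array([-6.69835652e-02,  9.97752591e-01, -8.40176468e-04,  1.50418788e-03]), 'ft_force': array([0.5350063 , 1.88870383, 4.49167064]), 'moment': array([0.2916942 , 0.02571747, 0.07113225]), 'finger_force': 64.4981324672699, 'width': 0.6093301480700976}
turn [-0.0019  0.0029 -0.009 ] shift [ 0.0006  0.0011 -0.1445] j [-0.65  0.33  1.55  0.    1.26 -2.35] t 10.75
```

Emit:
drive_tool([
  [0, 0, 0, 0, 0, -0.015, 0.04],
  [0, 0, 0, 0, 0, -0.05, 0.04],
  [0, 0, 0, 0, 0, -0.09, 0.04],
  [0, 0, 0, 0, 0, -0.12, 0.04],
  [0, 0, 0, 0, 0, -0.12, 0.04],
])

```text
clock: 11.25
ee_pos: [0.4672, -0.3076, 0.1509]
tool_rot: [-0.067, 0.998, -0.004, 0.004]
ft_force: [0.6, 0.6, -0.3]
width: 0.614
finger_force: 64.0
```

```bash
python3 -c "
from h import *
st=r.state();print(st['ee_pos'],st['width'],st['finger_force'],st['ft_force']);go(.514,-.0148,.14,8.2)
s=snap('wrist','w7.png')
# near edge of held board: brightness profile up the column under the tool
c=s['color'].astype(int); 
for u in(265,275,285): print([tuple(c[v,u]) for v in range(70,200,10)])
T=R.from_quat(st['tool_rot'])
for dx in(.065,.07,.075,.08,.085): print(dx,proj(s,st['ee_pos']+T.apply([dx,0,.0055])))"
```

```text
[ 0.46720859 -0.30757158  0.15093853] 0.6139031011846263 64.04942035675049 [ 0.56065995  0.61247782 -0.338343  ]
turn [-0.0081  0.0083 -0.0093] shift [-0.0854  0.284   0.0094] j [-0.65  0.19  1.45  0.    1.49 -2.35] t 11.25
[(np.int64(160), np.int64(128), np.int64(83)), (np.int64(153), np.int64(122), np.int64(79)), (np.int64(173), np.int64(138), np.int64(91)), (np.int64(170), np.int64(135), np.int64(88)), (np.int64(173), np.int64(146), np.int64(99)), (np.int64(230), np.int64(204), np.int64(150)), (np.int64(231), np.int64(205), np.int64(151)), (np.int64(232), np.int64(205), np.int64(151)), (np.int64(232), np.int64(206), np.int64(152)), (np.int64(232), np.int64(206), np.int64(152)), (np.int64(232), np.int64(206), np.int64(152)), (np.int64(232), np.int64(206), np.int64(151)), (np.int64(232), np.int64(206), np.int64(151))]
[(np.int64(155), np.int64(123), np.int64(80)), (np.int64(142), np.int64(112), np.int64(73)), (np.int64(146), np.int64(115), np.int64(75)), (np.int64(137), np.int64(108), np.int64(69)), (np.int64(168), np.int64(142), np.int64(97)), (np.int64(231), np.int64(204), np.int6
[... 591 characters left out ...]
64(205), np.int64(151)), (np.int64(232), np.int64(206), np.int64(151)), (np.int64(232), np.int64(206), np.int64(151)), (np.int64(233), np.int64(206), np.int64(152)), (np.int64(233), np.int64(207), np.int64(152)), (np.int64(233), np.int64(206), np.int64(152)), (np.int64(233), np.int64(206), np.int64(151)), (np.int64(233), np.int64(206), np.int64(151))]
0.065 (np.float64(280.2734365829571), np.float64(136.34565727748878))
0.07 (np.float64(280.2571822950874), np.float64(123.36202503146563))
0.075 (np.float64(280.2405278169554), np.float64(110.05872801549545))
0.08 (np.float64(280.22345818497064), np.float64(96.42381358298526))
0.085 (np.float64(280.2059576801184), np.float64(82.44472566822733))
```

The board is centred in the grip, so I'll carry it over to the stack.

Emit:
drive_tool([
  [-0.003, 0.003, -0.009, -0.014, 0.045, 0, 0.04],
  [-0.003, 0.003, -0.009, -0.028, 0.09, 0, 0.04],
  [-0.003, 0.003, -0.009, -0.042, 0.138, 0.003, 0.04],
  [-0.003, 0.003, -0.009, -0.056, 0.186, 0.005, 0.04],
  [-0.003, 0.003, -0.009, -0.07, 0.234, 0.007, 0.04],
])

```text
clock: 11.8
ee_pos: [0.5025, -0.063, 0.1359]
tool_rot: [-0.071, 0.997, 0.001, -0.002]
ft_force: [0.9, -0.1, -0.9]
width: 0.613
finger_force: 64.0
```

Emit:
drive_tool([
  [0, 0, 0, -0.008, 0.025, 0.001, 0.04],
  [0, 0, 0, -0.0155, 0.049, 0.002, 0.04],
  [0, 0, 0, -0.0155, 0.049, 0.002, 0.04],
  [0, 0, 0, -0.0155, 0.049, 0.002, 0.04],
  [0, 0, 0, -0.0155, 0.049, 0.002, 0.04],
])

```text
clock: 12.3
ee_pos: [0.5114, -0.015, 0.1347]
tool_rot: [-0.071, 0.997, 0.001, -0.002]
ft_force: [0.1, -0.3, -1.1]
width: 0.612
finger_force: 64.0
```

```bash
python3 -c "
from h import *
st=r.state();print(st['ee_pos'],st['joint_velocities'].max());go(.5135,-.0149,.072,8.2)"
```

```text
[ 0.51138337 -0.01502929  0.13465386] 0.0043030167884505754
turn [ 0.0024 -0.0032 -0.0011] shift [-0.0023 -0.0003  0.0626] j [-0.1   0.09  1.6   0.    1.46 -1.82] t 12.3
```

Emit:
drive_tool([
  [0.0024, -0.0032, -0.001, -0.001, 0, 0.02, 0.04],
  [0.0024, -0.0032, -0.001, -0.002, 0, 0.04, 0.04],
  [0.0024, -0.0032, -0.001, -0.002, 0, 0.055, 0.04],
  [0.0024, -0.0032, -0.001, -0.002, 0, 0.0626, 0.04],
  [0.0024, -0.0032, -0.001, -0.002, 0, 0.0626, 0.04],
])

```text
clock: 12.8
ee_pos: [0.5129, -0.0146, 0.0715]
tool_rot: [-0.071, 0.997, 0.0, -0.001]
ft_force: [-0.1, -0.2, -0.1]
width: 0.609
finger_force: 64.0
```

Emit:
drive_tool([
  [0, 0, 0, 0, 0, 0.002, 0.04],
  [0, 0, 0, 0, 0, 0.004, 0.04],
  [0, 0, 0, 0, 0, 0.006, 0.04],
  [0, 0, 0, 0, 0, 0.006, 0.04],
])

```text
clock: 13.2
ee_pos: [0.5137, -0.0139, 0.0667]
tool_rot: [-0.072, 0.997, 0.0, 0.001]
ft_force: [-0.4, -0.8, -0.8]
width: 0.613
finger_force: 64.0
```

Emit:
drive_tool([
  [0, 0, 0, 0, 0, 0.001, 0.04],
  [0, 0, 0, 0, 0, 0.0015, 0.04],
  [0, 0, 0, 0, 0, 0.0015, 0.04],
])

```text
clock: 13.5
ee_pos: [0.5136, -0.0139, 0.0651]
tool_rot: [-0.072, 0.997, 0.0, 0.001]
ft_force: [0.0, -0.5, -1.0]
width: 0.612
finger_force: 64.0
```

Emit:
drive_tool([
  [0, 0, 0, 0, 0, 0.0005, 0.04],
  [0, 0, 0, 0, 0, 0.001, 0.04],
  [0, 0, 0, 0, 0, 0.001, 0.04],
])

```text
clock: 13.8
ee_pos: [0.5136, -0.0139, 0.064]
tool_rot: [-0.072, 0.997, 0.0, 0.001]
ft_force: [-0.3, 0.3, -2.3]
width: 0.613
finger_force: 64.0
```

Emit:
drive_tool([
  [0, 0, 0, 0, 0, 0.0005, 0.04],
  [0, 0, 0, 0, 0, 0.001, 0.04],
  [0, 0, 0, 0, 0, 0.001, 0.04],
])

```text
clock: 14.1
ee_pos: [0.5137, -0.0139, 0.0635]
tool_rot: [-0.072, 0.997, 0.0, 0.001]
ft_force: [-2.1, 0.1, 3.2]
width: 0.613
finger_force: 64.4
```

Emit:
drive_tool([
  [0, 0, 0, 0, 0, -0.0005, 0.055],
  [0, 0, 0, 0, 0, -0.0005, 0.07],
  [0, 0, 0, 0, 0, -0.0005, 0.07],
  [0, 0, 0, 0, 0, -0.0005, 0.07],
  [0, 0, 0, 0, 0, -0.0005, 0.07],
])

```text
clock: 14.6
ee_pos: [0.5136, -0.0139, 0.0635]
tool_rot: [-0.072, 0.997, 0.0, 0.001]
ft_force: [0.9, 0.4, 0.0]
width: 0.822
finger_force: 0.0
```

Emit:
drive_tool([
  [0, 0, 0, 0, 0, -0.01, 0.07],
  [0, 0, 0, 0, 0, -0.04, 0.07],
  [0, 0, 0, 0, 0, -0.08, 0.07],
  [0, 0, 0, 0, 0, -0.12, 0.07],
  [0, 0, 0, 0, 0, -0.12, 0.07],
])

```text
clock: 15.1
ee_pos: [0.5161, -0.0141, 0.1912]
tool_rot: [-0.072, 0.997, -0.001, 0.007]
ft_force: [1.1, -0.1, 1.3]
width: 0.818
finger_force: 0.0
```

```bash
python3 -c "
from h import *
s=snap('wrist','w8.png');print(r.state()['ee_pos'],r.state()['width'])
a=cv2.imread('pics/w8.png')
cv2.imwrite('pics/w8b.png',cv2.resize(a,(800,600)))
go(.6302,.0030,.16,8.3)"
```

```text
[ 0.51499935 -0.01404859  0.18773906] 0.8195210517645272
turn [-0.0018  0.0084 -0.001 ] shift [-0.1162  0.0004  0.0287] j [-0.1   0.05  1.53  0.    1.55 -1.81] t 15.15
```

View pics/w8b.png

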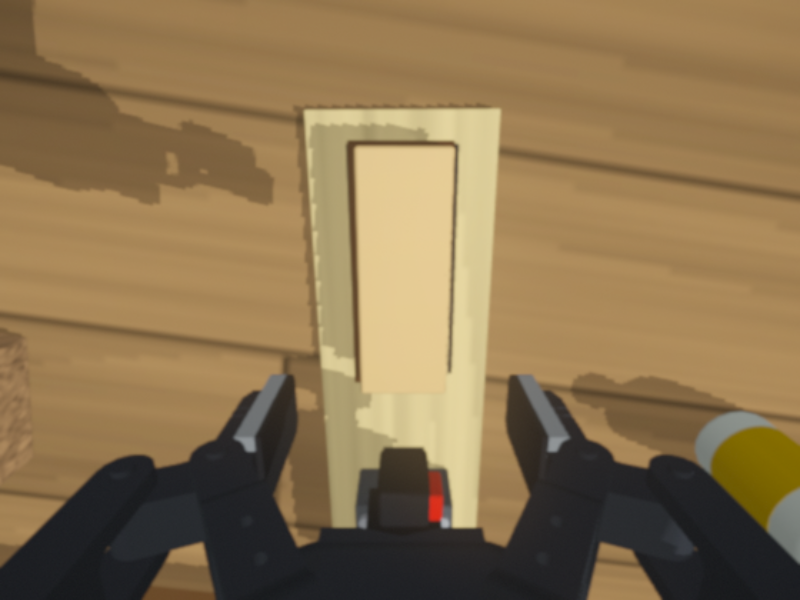

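The pale board sits squarely on the sheet. The handle is near (403,485) with its red button at (436,495). I'll fit the handle's position from the red pixels.

```bash
python3 -c "
from h import *
from scipy.optimize import least_squares
for f in('w5.png','w8.png'):
  s=load(f);c=s['color'].astype(int)
  m=(c[:,:,0]>110)&(c[:,:,1]<70)&(c[:,:,2]<70); v,u=np.nonzero(m); k=(v>300)&(u<330)&(u>260);u,v=u[k],v[k]
  bb=np.array([u.min(),u.max()+1,v.min(),v.max()+1.])-.5
  def box(O,yaw=8.3):
    a=np.radians(yaw);e=np.array([np.cos(a),np.sin(a)]);n=np.array([-e[1],e[0]])
    P=np.array([proj(s,[*(np.array(O)+x*e+y*n),z]) for x in(-.009,.009) for y in(.015,.022) for z in(.086,.108)])
    return P
  def res(O):
    P=box(O); return np.array([P[:,0].max()-bb[1],P[:,1].min()-bb[2],P[:,1].max()-bb[3]])
  q=least_squares(res,[.629,.002]);print(f,bb,len(u),q.x,q.fun)
  d=(c.sum(2)<130)&(np.arange(560)[None]>255)&(np.arange(560)[None]<310)&(np.arange(420)[:,None]>295)&(np.arange(420)[:,None]<365)
  for row in range(304,366,6): w=np.nonzero(d[row])[0]; print(row,w.min() if len(w) else 0,w.max() if len(w) else 0,end='; ')
  e=np.array([np.cos(.145),np.sin(.145)]);n=np.array([-e[1],e[0]])
  print(); print([np.round(proj(s,[*(q.x+x*e+y*n),.11]),1) for x in(-.012,.012) for y in(-.015,.015)],np.round(proj(s,[*(q.x-.012*e-.015*n),.068]),1))
"
```

```text
w5.png [300.5 311.5 320.5 352.5] 279 [0.63262299 0.00421577] [-3.69729296e-04 -1.08886235e+00  1.07633694e+00]
304 0 0; 310 0 0; 316 0 0; 322 0 0; 328 0 0; 334 0 0; 340 0 0; 346 262 267; 352 262 268; 358 262 298; 364 260 308; 
[array([267.3, 335.2]), array([303.4, 335.1]), array([267.9, 358.2]), array([302.9, 358.1])] [269.2 304.7]
w8.png [299.5 310.5 329.5 364.5] 320 [0.63171841 0.00428629] [-1.74454037e-04 -7.52841486e-01  7.44338962e-01]
304 0 0; 310 0 0; 316 0 0; 322 0 0; 328 0 0; 334 0 0; 340 265 278; 346 259 265; 352 258 265; 358 258 265; 364 258 266; 
[array([263.9, 346.1]), array([301.9, 346.1]), array([264.4, 370.1]), array([301.4, 370.1])] [266.3 312.7]
```

```bash
python3 -c "
from h import *
go(.632,.0047,.16,8.3)"
```

```text
turn [-0.0018  0.0084 -0.001 ] shift [-0.1182  0.0018  0.0287] j [-0.1   0.05  1.53  0.    1.55 -1.81] t 15.15
```

Emit:
drive_tool([
  [-0.001, 0.005, -0.001, -0.035, 0.0005, 0.006, 0.07],
  [-0.001, 0.005, -0.001, -0.075, 0.001, 0.014, 0.07],
  [-0.001, 0.005, -0.001, -0.118, 0.0018, 0.027, 0.07],
  [-0.001, 0.005, -0.001, -0.118, 0.0018, 0.027, 0.07],
  [-0.001, 0.005, -0.001, -0.118, 0.0018, 0.027, 0.07],
])

```text
clock: 15.65
ee_pos: [0.6294, 0.005, 0.1538]
tool_rot: [-0.073, 0.997, 0.001, -0.004]
ft_force: [-0.7, -0.1, -0.4]
width: 0.822
finger_force: 0.0
```

```bash
python3 -c "
from h import *
print(r.state()['ee_pos']);go(.632,.0047,.1,8.3)"
```

```text
[0.62935929 0.00496674 0.15381942]
turn [ 0.0019 -0.0089  0.0004] shift [-0.0031 -0.0008  0.0538] j [-0.05  0.4   1.19  0.    1.56 -1.77] t 15.65
```

Emit:
drive_tool([
  [0.001, -0.006, 0, -0.003, -0.0005, 0.012, 0.065],
  [0.001, -0.006, 0, -0.003, -0.0005, 0.028, 0.06],
  [0.001, -0.006, 0, -0.003, -0.0005, 0.042, 0.056],
  [0.001, -0.006, 0, -0.003, -0.0005, 0.053, 0.052],
  [0.001, -0.006, 0, -0.003, -0.0005, 0.053, 0.052],
])

```text
clock: 16.15
ee_pos: [0.6315, 0.0047, 0.1013]
tool_rot: [-0.072, 0.997, 0.0, -0.001]
ft_force: [-0.3, 0.1, -0.1]
width: 0.61
finger_force: 0.0
```

```bash
python3 -c "
from h import *
st=r.state();print(st['ee_pos'],st['ft_force'],st['width'],st['finger_force']);go(.632,.0047,.099,8.3)"
```

```text
[0.63148436 0.00474401 0.10127068] [-0.2670838   0.1264881  -0.13753152] 0.6096891174266379 0.0
turn [ 0.0008 -0.0016 -0.0001] shift [-0.0005 -0.0001  0.0023] j [-0.05  0.44  1.25  0.    1.46 -1.77] t 16.15
```

Emit:
drive_tool([
  [0, 0, 0, 0, 0, 0.002, 0.045],
  [0, 0, 0, 0, 0, 0.002, 0.035],
  [0, 0, 0, 0, 0, 0.002, 0.02],
  [0, 0, 0, 0, 0, 0.002, 0.02],
  [0, 0, 0, 0, 0, 0.002, 0.02],
])

```text
clock: 16.65
ee_pos: [0.6333, 0.0041, 0.103]
tool_rot: [-0.072, 0.997, -0.0, 0.002]
ft_force: [-2.8, -3.4, 6.4]
width: 0.342
finger_force: 63.0
```

Emit:
drive_tool([
  [0, 0, 0, 0, 0, 0, 0.02],
  [0, 0, 0, 0, 0, 0, 0.02],
])

```text
clock: 16.85
ee_pos: [0.6333, 0.004, 0.103]
tool_rot: [-0.072, 0.997, -0.0, 0.002]
ft_force: [-2.2, -3.6, 5.7]
width: 0.345
finger_force: 63.0
```

```bash
python3 -c "
from h import *
st=r.state();print(st);p=st['ee_pos'];go(p[0]-.0901*np.cos(.146),p[1]-.0901*np.sin(.146),p[2],8.3)"
```

```text
{'clock': 16.85, 'joint_positions': array([-5.17310353e-02,  4.39623191e-01,  1.24398170e+00, -4.52795360e-04,
        1.45419351e+00, -1.76671237e+00]), 'joint_velocities': array([-0.000268  , -0.00025242, -0.00034147, -0.00075339,  0.00061537,
       -0.00066956]), 'joint_torque': array([ 2.88186885e+00, -4.83581400e+01, -3.26143456e+01,  9.22283269e-01,
       -6.80818073e-01, -5.72664285e-03]), 'ee_pos': array([0.63329875, 0.0040413 , 0.10296535]), 'tool_rot': array([-7.20557862e-02,  9.97398774e-01, -4.57496757e-04,  1.85482131e-03]), 'ft_force': array([-2.1627568 , -3.61975406,  5.68897061]), 'moment': array([-0.40589806,  0.48074714, -0.02779762]), 'finger_force': 62.971683740615845, 'width': 0.34486587384959116}
turn [-0.0012  0.0036 -0.0006] shift [ 0.0901 -0.0002 -0.0003] j [-0.05  0.44  1.24 -0.    1.45 -1.77] t 16.85
```

The button is pressed: the reading of about 29.5 mm corresponds to about 31 mm. Now I'll pull.

Emit:
drive_tool([
  [0, 0, 0, 0.008, 0, 0, 0.02],
  [0, 0, 0, 0.02, 0, 0, 0.02],
  [0, 0, 0, 0.035, 0, 0, 0.02],
  [0, 0, 0, 0.05, 0, 0, 0.02],
  [0, 0, 0, 0.062, 0, 0, 0.02],
])

```text
clock: 17.35
ee_pos: [0.5726, -0.0051, 0.103]
tool_rot: [-0.072, 0.997, -0.001, 0.004]
ft_force: [6.8, -4.8, 2.1]
width: 0.347
finger_force: 63.3
```

```bash
python3 -c "
from h import *
st=r.state();print(st['ee_pos'],st['ft_force'],st['width'],st['finger_force'])
p=np.array([.6333,.0040,.103]);go(p[0]-.0901*np.cos(.146),p[1]-.0901*np.sin(.146),p[2],8.3)"
```

```text
[ 0.57261643 -0.00506004  0.10297265] [ 6.76686075 -4.78397064  2.0714362 ] 0.34733355525985793 63.30042600631714
turn [-0.0021  0.0076 -0.0005] shift [ 0.0287  0.0001 -0.0002] j [-0.07  0.27  1.45 -0.    1.41 -1.79] t 17.35
```

It passed the first stop with low force, so I'll continue to the end stop.

Emit:
drive_tool([
  [0, 0, 0, 0.01, 0, 0, 0.02],
  [0, 0, 0, 0.019, 0, 0, 0.02],
  [0, 0, 0, 0.025, 0, 0, 0.02],
  [0, 0, 0, 0.028, 0, 0, 0.02],
  [0, 0, 0, 0.029, 0, 0, 0.02],
])

```text
clock: 17.85
ee_pos: [0.5444, -0.0093, 0.103]
tool_rot: [-0.072, 0.997, -0.001, 0.004]
ft_force: [7.1, -6.0, 1.3]
width: 0.344
finger_force: 63.3
```

Emit:
drive_tool([
  [0, 0, 0, 0.001, 0, 0, 0.02],
  [0, 0, 0, 0.002, 0, 0, 0.02],
  [0, 0, 0, 0.002, 0, 0, 0.02],
])

```text
clock: 18.15
ee_pos: [0.5441, -0.0093, 0.103]
tool_rot: [-0.072, 0.997, -0.001, 0.006]
ft_force: [16.0, -4.9, -3.7]
width: 0.345
finger_force: 63.0
```

```bash
python3 -c "
from h import *
st=r.state();print(st['ee_pos'],st['ft_force'],st['width'],st['finger_force'],np.linalg.norm(st['ee_pos']-[.6333,.0040,.103]))
for f in('w9.png',):
  s=snap('wrist',f);c=s['color'].astype(int)
  m=(c[:,:,0]>110)&(c[:,:,1]<70)&(c[:,:,2]<70);v,u=np.nonzero(m);print(len(u),u.mean() if len(u) else 0,v.mean() if len(u) else 0)
"
```

```text
[ 0.54406522 -0.00933594  0.10300261] [15.9968971  -4.88158029 -3.74192044] 0.3448524333163321 63.00376296043396 0.09022579256964255
0 0 0
```

Travel measures 90.2 mm and the force has risen to 16 N, so the keeper is against the end stop. I'm handing in.

```bash
python3 -c "
from bench import r
print(r.hand_in())"
```

```text
the job is handed in; nothing more can be done
None
```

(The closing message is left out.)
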